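# Refit a carving vise jaw from the liner case

### The arm

A 6-joint arm with a two-finger parallel gripper is mounted at the origin on the work surface. World frame = base frame: x ahead of the robot, y to its left, z up, the work surface at z = 0. Lengths are in m, angles in rad, forces in N, time in s.
With the tool pointing down it reaches from about 0.3 to 0.85 m from the base axis. Payload 4.2 kg.
Tool frame: the origin (TCP) lies midway between the tips of the shut fingers; the grasp point (between the pads) lies ctrl.pinch_z behind it (ctrl.pinch_z is the distance from the TCP to the grasp point, in m); z points along the fingers, y is the line along which they close (so a half turn about z gives the same grasp; the last joint's range is limited). The gripper opens to 91 mm and grips with 3 to 60 N. Pads are 32 mm wide; open, the fingers measure 118 mm over their backs; the gripper's body (76 mm by 178 mm) begins 60 mm behind the grasp point.
Start: joints at [-1.357, 0.32, 1.565, -0, 1.257, -0.02], TCP at [0.133, -0.559, 0.214] pointing down, gripper open.
Joint ranges: [-3.11, 3.11], [-0.84, 2.01], [0.21, 2.61], [-1.34, 4.49], [0.05, 2.63], [-2.56, 2.56]. Speed limits (rad/s): [2.57, 2.57, 3.14, 3.14, 3.14, 3.14].

### API

Orientations are given as a 3x3 rotation matrix whose columns are the frame's x, y, z axes.
In Python, from rig import monitor, imaging, ctrl gives the robot as it stands. The module is installed in compiled form; this text tells all that it offers.
- The arm moves only by the tool arm_command, never from a script. Its argument "motion" is a list of rows, each a list of 3 entries, a list of its own where there are three numbers: the shift along the tool's x, y, z in m, then the turn, a rotation vector about the tool's x, y, z in degrees, then the opening, from 0 (shut) to 1 (fully open). A call has 1 to 20 rows; each row is the pose to reach, as a shift and turn from the pose commanded when the call began, along the tool's axes at that moment; what a row does not reach only later rows make up. A row lasts 1/8 s, in which the tool goes at most 62.5 mm and 10.7 degrees, less where a joint would pass 70% of its speed; a pose out of reach is approached as far as the arm can. A call with a gripper value outside its range is refused whole. The fingers move at their own pace and stop on an object; "force" is the grip in N (left out, the last holds). Time passes only in rows, so rows that repeat a pose let the fingers close. It gives the time, the measured TCP pose, the force, the opening and the grip force at its end, in the units of the state.
- monitor.get_state(): the state, without advancing time (a new reading comes with each control period).
- imaging.get_image(name): name is "scene" or "top" or "wrist"; returns a dict with "pixels" (384x512x3 uint8, red, green, blue), "depth" (384x512 float32, m along the optical axis (not along the pixel's ray), 0 where there is no reading), "K" (3x3 intrinsics, pixels), "dist" ([k1, k2, p1, p2, k3] as OpenCV has them; the pictures are not rectified), "xyz" and "rotation" of the camera in the world; the wrist camera has in their place "mount" (4x4, takes a point from camera to tool coordinates, whose origin is the TCP and whose axes are the flange's). Camera axes: x right, y up, looking along -z (the intrinsics and any distortion apply to the point x, -y, -z); pixel columns grow to the right and rows downward; lengths in m; the calibration is good to about 2 mm. A picture is of the moment at which its call begins: read the wrist's pose just before it.
- ctrl.close_job(): hands the job in; it is judged then, once.
The state is a dict: "clock": time; "joint_pos": joint angles; "dq": joint speeds; "effort": joint torques, N m; "eef_pos": TCP position; "tcp_rot": TCP orientation; "ft_force": force on the tool from outside, world axes, zero at the start; "moment": the same for the moment, N m; "grip_width": finger opening in m; "grasp_force": force on a finger pad.
Only numpy, scipy, OpenCV 4.12 (cv2) and the standard library are available. Lean on these libraries where they do the work, as an engineer would, in place of code of your own. Each camera call takes 0.05 s, during which the arm holds its last target. There are 200 camera calls.

### The job

One iron jaw of the carving vise is bare. Work the straight-topped wooden liner (not the V-notched one) out of its tight slot in the accessory case by its protruding end, rocking it from side to side in little wiggles as it rises, so that the case is neither lifted off the bench nor dragged along. Then hang it by its two keyholes on the screw heads of the bare jaw, lower it until it is fully down and locked behind the heads, and let go; leave everything else where it is.

Things in the scene. Friction and masses are not known exactly. Their poses are not given: they have to be found in the camera images.
- liner_mid (a point): Centre (half-way through all sizes) of the straight-topped pale wood jaw liner to be fitted: an upright board 22 mm thick (x), 120 wide (y), 120 high (z), 0.16-0.26 kg, its two top corners cut at 45 degrees by 20 mm (top edge 80 mm long). +x: plain front; -x: back, with keyholes. Starts upright in either slot of the case, 45 mm deep, 75 mm protruding; grip it there across its thickness.
- liner_keys (a point): On the liner's back face, midway between its two keyholes (at y +30 and -30), at entry-hole height, 36 mm below the liner's centre. Same axes. Each keyhole: an entry hole 26 wide, 24 mm high centred at this height, narrowing upwards at 45 degrees to a slot 11 mm wide whose closed end is 25.5 mm above this height. Lip beside the slot 5 mm thick; behind it a cavity 26 mm wide, 9 mm deep.
- vliner_mid (a point): Centre of the other liner in the case, to be left in its slot: same size, material, keyholes and axes, but with a V notch 60 mm wide and 30 mm deep in the middle of its top edge.
- case_mid (a point): Accessory case, black plastic with grey insert face, loose on the bench, 0.75-0.95 kg empty. Point: centre of the main shell, 30 mm above the bench. Shell 184 (x) by 172 (y) by 60 mm high, handle on its -x side; the lid lies folded open flat on the +x side (to x = 284, 28 mm high). Two parallel slots along y at x = -40 and +40 mm, one liner in each, its back towards -x.
- slot_near (a point): Middle of the case slot at x = -40 mm, 37 mm above the bench; same axes as the case. Slot floor 22 mm below, its mouth 23 mm above; slot 132 mm long for the 120 mm liner. Two sprung rubber pads, 42 mm either side, press on the liner's front: a straight pull lifts the case too. Rocking the liner 3 or 4 degrees in its own plane about this point, rising 2 or 3 mm a rock, frees it.
- slot_far (a point): The same for the case slot at x = +40 mm. (A liner may turn in the grip by up to 10 degrees while it is rocked out, so see that it is upright before hanging it.)
- bare_jaw (a point): On the face of the vise's bare green iron jaw, midway between its two screws, 164 mm above the bench. x points out of the face to the other jaw, z up. Jaw 110 mm wide, top edge 16 mm above this point. Screws at y +30 and -30: shank 6 mm thick, 7 mm long under a head 16 mm across, 5 mm thick. Fitted, the liner's centre is at x 11 to 13, y 0, z +13.5 mm, axes along these.
- jaw_bolt (a point): Top of the bolt head (22 mm across) on the post behind the bare jaw, the highest part of that post: 54 mm behind the jaw face, 191 mm above the bench.
- mate_liner (a point): Centre of the liner already fitted on the vise's other (sliding) jaw, facing the bare jaw: same 22 x 120 x 120 mm board, its free face 11 mm from here. The gap from the bare jaw's face to this free face is 138 to 158 mm.
- mallet_mid (a point): Bystander: round wooden carving mallet standing on its head, 100 mm across, 212 mm high; point on its axis, 50 mm up.
- drawknife_mid (a point): Bystander: drawknife lying flat, 200 mm blade along y, wooden handles towards -x, about 265 x 145 mm over all, 31 mm high; point at the middle of the blade, 15 mm up.
- blank_mid (a point): Bystander: rough wooden carving blank with a narrow waist, 200 x 50 mm, 36 mm high; point 18 mm up, near its middle.
Mind the look-alikes: they are no part of the job. Leave any pink look-alike of the part that bears liner_mid alone.

How it is judged:
On the way:
1. the straight-topped liner is drawn clear of the case, which stands on the bench (z of liner_mid in the frame of case_mid above 0.092 m and height (world z) of case_mid below 0.036 m), for 0.1 s.
At the end, for the whole second after the job is handed in: The straight-topped liner hangs at rest on both screws, fully down: within 4 mm sideways and in height, 8-16 mm out from the jaw face at its centre, within 5 degrees of square. The case stands flat within 40 mm of its start, the V-notched liner in its slot (raised under 10 mm) (x of liner_mid in the frame of bare_jaw between 0.008 and 0.016 m and y of liner_mid in the frame of bare_jaw between -0.004 and 0.004 m and z of liner_mid in the frame of bare_jaw between 0.0095 and 0.0175 m and angle between the x axis of liner_mid and the x axis of bare_jaw, either way round below 0.09 rad and angle between the z axis of liner_mid and the z axis of bare_jaw, either way round below 0.09 rad and linear speed of liner below 0.02 m/s and height (world z) of case_mid below 0.034 m and angle between case_mid's own z axis and vertical below 0.05 rad and distance of case_mid from where it was at the start of the episode below 0.04 m and z of vliner_mid in the frame of case_mid below 0.055 m); the robot touches nothing.
It fails at once if the case is lifted off the bench (middle raised over 12 mm, or tipped over 8 degrees) (height (world z) of case_mid above 0.042 m or angle between case_mid's own z axis and vertical above 0.14 rad).
It fails at once if the case is dragged more than 40 mm (distance of case_mid from where it was at the start of the episode above 0.04 m).
It fails at once if the V-notched liner is pulled out (z of vliner_mid in the frame of case_mid above 0.065 m).
It fails at once if mallet, drawknife or blank is pushed more than 30 mm (distance of any of mallet_mid, drawknife_mid, blank_mid from where it was at the start of the episode above 0.03 m).
It fails at once if the vise's sliding jaw is pushed more than 10 mm (distance of mate_liner from where it was at the start of the episode above 0.01 m).
It also fails if it takes over 64 s, if anything falls off the work surface, if the arm or the gripper's body presses on something with over 40 N, if the wrist force passes 120 N, or if a joint passes its speed limit or range.

## Working session

There is one attempt and no reset: what is moved stays moved. The work goes in short steps, Python scripts to look and compute and a tool call to move; the robot and the scene stay as the last step left them, time stands still between calls to the robot, and variables do not carry over. Pictures are saved under pics/ and viewed, at most 10 in all, crops included, and the job is handed in when it is done.

Besides the shell and the picture viewer there is one more tool, called after "Emit:" as name(argument=value, ...), one argument or row to a line, values as JSON. arm_command: Moves the arm, as the interface text tells. Its arguments: {"type":"object","properties":{"motion":{"type":"array"},"force":{"type":"number"}},"required":["motion"]}

```bash
mkdir -p pics; cat > h.py <<'E'
import numpy as np, cv2
from rig import monitor, imaging, ctrl
def grab(n):
    s=monitor.get_state(); im=imaging.get_image(n)
    if 'mount' in im:
        T=np.eye(4);T[:3,:3]=s['tcp_rot'];T[:3,3]=s['eef_pos'];T=T@np.array(im['mount'])
    else:
        T=np.eye(4);T[:3,:3]=im['rotation'];T[:3,3]=im['xyz']
    im['T']=T; return im
def cloud(im):
    h,w=im['depth'].shape
    u,v=np.meshgrid(np.arange(w),np.arange(h))
    p=cv2.undistortPoints(np.stack([u,v],-1).reshape(-1,1,2).astype(np.float64),np.array(im['K']),np.array(im['dist'])).reshape(h,w,2)
    d=im['depth'].astype(float)
    P=np.stack([p[...,0]*d,-p[...,1]*d,-d],-1)
    return P@im['T'][:3,:3].T+im['T'][:3,3]
def save(im,name,crop=None,s=1):
    p=im['pixels'][...,::-1]
    if crop: p=p[crop[1]:crop[3],crop[0]:crop[2]]
    cv2.imwrite('pics/'+name,cv2.resize(p,None,fx=s,fy=s,interpolation=cv2.INTER_CUBIC))
E
python3 - <<'E'
from h import *
import pickle
a=grab('top');b=grab('scene')
pickle.dump((a,b),open('im0.pkl','wb'))
cv2.imwrite('pics/a.png',np.hstack([cv2.resize(x['pixels'][...,::-1],(800,600)) for x in [a]]))
cv2.imwrite('pics/b.png',cv2.resize(b['pixels'][...,::-1],(800,600)))
s=monitor.get_state();print(s['eef_pos'],np.round(s['tcp_rot'],3),s['grip_width'],ctrl.pinch_z,s['clock'])
print(a['xyz'],np.round(a['rotation'],2),b['xyz'],np.round(b['rotation'],2))
E
```

```text
[ 0.13310394 -0.55891895  0.21322537] [[ 0.973  0.232 -0.   ]
 [ 0.232 -0.973  0.002]
 [ 0.    -0.002 -1.   ]] 0.09116924611454531 0.0188 0.1
[ 0.25575435 -0.02219098  1.35100106] [[ 0.12  0.97 -0.22]
 [-0.99  0.11 -0.02]
 [ 0.    0.22  0.98]] [1.04185022 0.47474636 1.36195759] [[-0.69 -0.62  0.37]
 [ 0.72 -0.6   0.34]
 [ 0.01  0.5   0.86]]
```

View pics/a.png

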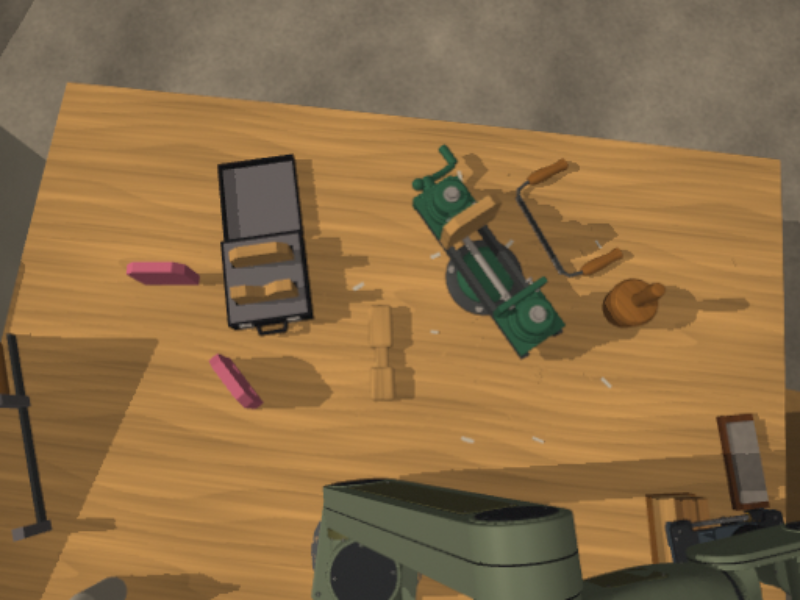

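View pics/b.png

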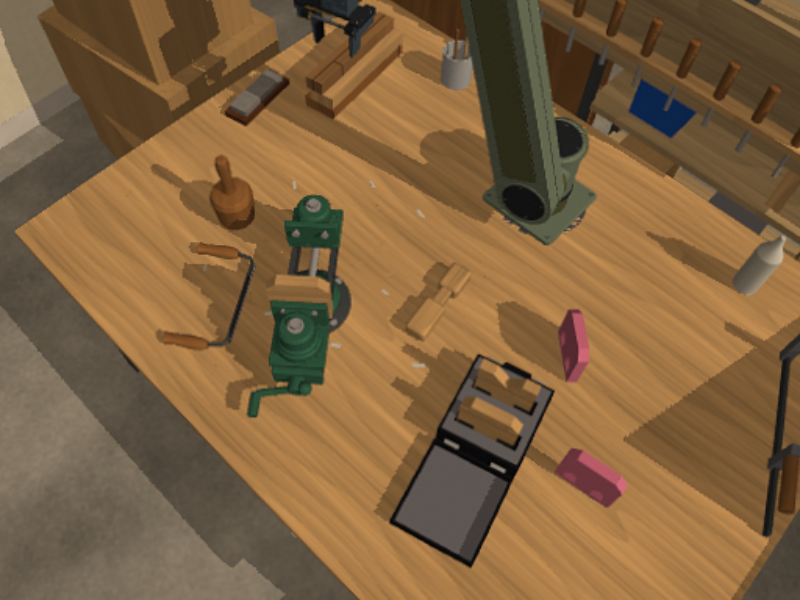

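The top view (800x600) shows these candidates for the liner:
- Straight-topped pale board in the far slot at (260,253). This is my choice.
- V-notched board in the near slot at (265,290).
- Pink look-alikes at (163,272) and (236,380).
- The liner already fitted on the vise at (470,222).

The bare jaw is at (525,297).

```bash
python3 - <<'E'
from h import *
import pickle
a,b=pickle.load(open('im0.pkl','rb'))
Ca,Cb=cloud(a),cloud(b)
def px(u,v): return np.round(Ca[int(v*.64),int(u*.64)],4)
for n,q in dict(liner=(260,252),v=(250,294),case=(268,272),jaw=(522,298),bolt=(537,314),mate=(472,222),mallet=(630,303),blank=(382,350),bench=(400,450)).items(): print(n,px(*q))
def box(C,c,r,z0,z1):
    m=(np.abs(C[...,0]-c[0])<r)&(np.abs(C[...,1]-c[1])<r)&(C[...,2]>z0)&(C[...,2]<z1); return C[m]
def rect(P,n):
    if len(P)<5: print(n,len(P));return
    (c,s,an)=cv2.minAreaRect(P[:,:2].astype(np.float32)); print(n,len(P),'c',np.round(c,4),'size',np.round(s,4),'ang',round(an,2),'zmed',np.round(np.median(P[:,2]),4),P[:,2].min().round(4),P[:,2].max().round(4))
for nm,C in (('top',Ca),('scene',Cb)):
    print(nm)
    rect(box(C,px(260,252),.065,.128,.145)[:],'linertop')
    rect(box(C,px(268,272),.17,.05,.07),'caseshell z60')
    rect(box(C,px(522,298),.075,.170,.186),'jawtop')
    rect(box(C,px(472,222),.08,.23,.245),'matetop')
    P=box(C,px(472,222),.08,.2,.25); rect(P,'mate>0.2')
save(a,'c.png',(130,90,390,240),3)
save(b,'d.png',(160,110,360,320),2.8)
E
```

```text
liner [0.5567 0.2842 0.1335]
v [0.4716 0.2914 0.1226]
case [0.5337 0.2797 0.0576]
jaw [ 0.5158 -0.2353  0.1774]
bolt [ 0.486  -0.2609  0.1922]
mate [ 0.6406 -0.1244  0.2141]
mallet [ 0.5476 -0.4666  0.1049]
blank [0.4009 0.0222 0.0342]
bench [ 0.2031 -0.0402  0.0024]
top
linertop 254 c [0.5266 0.2788] size [0.0954 0.1025] ang 15.88 zmed 0.1341 0.128 0.1417
caseshell z60 2017 c [0.5088 0.321 ] size [0.1908 0.2537] ang 14.8 zmed 0.0605 0.05 0.0699
jawtop 632 c [ 0.4979 -0.2558] size [0.0999 0.1077] ang 40.94 zmed 0.1777 0.1701 0.1858
matetop 238 c [ 0.654  -0.1234] size [0.0237 0.0986] ang 40.28 zmed 0.2365 0.2301 0.2431
mate>0.2 381 c [ 0.6544 -0.1241] size [0.0242 0.1187] ang 40.67 zmed 0.2338 0.2004 0.2431
scene
linertop 304 c [0.5268 0.2799] size [0.0984 0.1025] ang 16.86 zmed 0.1357 0.128 0.1435
caseshell z60 1869 c [0.51   0.3196] size [0.1921 0.245 ] ang 14.79 zmed 0.0616 0.05 0.0698
jawtop 454 c [ 0.5112 -0.2558] size [0.1018 0.1031] ang 60.29 zmed 0.1782 0.17 0.1859
matetop 247 c [ 0.6565 -0.1222] size [0.0274 0.1021] ang 42.94 zmed 0.2374 0.23 0.243
mate>0.2 510 c [ 0.6557 -0.123 ] size [0.0281 0.1221] ang 39.94 zmed 0.2293 0.2001 0.243
```

View pics/c.png

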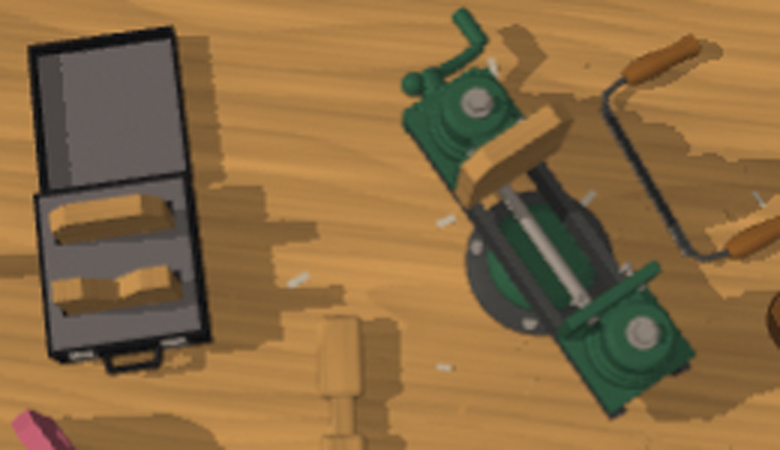

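The crop confirms it: the far-slot board at crop (110,217) has a straight top, and the near one at (115,290) has the V notch. The bare jaw plate is at (613,300). I'll fly over the case and measure with the wrist camera.

Emit:
arm_command(
  motion=[
    [[0,0,-0.06],[0,0,0],0.6],
    [[0.6,-0.72,-0.117],[0,0,-91.4],0.6],
    [[0.6,-0.72,-0.117],[0,0,-91.4],0.6],
    [[0.6,-0.72,-0.117],[0,0,-91.4],0.6],
    [[0.6,-0.72,-0.117],[0,0,-91.4],0.6],
    [[0.6,-0.72,-0.117],[0,0,-91.4],0.6],
    [[0.6,-0.72,-0.117],[0,0,-91.4],0.6],
    [[0.6,-0.72,-0.117],[0,0,-91.4],0.6],
    [[0.6,-0.72,-0.117],[0,0,-91.4],0.6],
    [[0.6,-0.72,-0.117],[0,0,-91.4],0.6],
    [[0.6,-0.72,-0.117],[0,0,-91.4],0.6],
    [[0.6,-0.72,-0.117],[0,0,-91.4],0.6],
    [[0.6,-0.72,-0.117],[0,0,-91.4],0.6],
    [[0.6,-0.72,-0.117],[0,0,-91.4],0.6],
    [[0.6,-0.72,-0.117],[0,0,-91.4],0.6],
    [[0.6,-0.72,-0.117],[0,0,-91.4],0.6],
    [[0.6,-0.72,-0.117],[0,0,-91.4],0.6],
    [[0.6,-0.72,-0.117],[0,0,-91.4],0.6],
  ],
  force=60,
)

```text
clock: 2.35
eef_pos: [0.5497, 0.2797, 0.3301]
tcp_rot: [[-0.256, 0.967, -0.002], [0.967, 0.256, -0.001], [-0.001, -0.002, -1.0]]
ft_force: [-0.0, -0.6, 1.0]
grip_width: 0.055
grasp_force: 0.0
```

```bash
python3 - <<'E'
from h import *
import pickle
w=grab('wrist');a=grab('top');b=grab('scene')
print(np.round(w['mount'],3).tolist())
save(w,'w1.png',None,1.5)
pickle.dump((w,a,b),open('im1.pkl','wb'))
def rect(P,n):
    if len(P)<8: print(n,len(P));return
    (c,s,an)=cv2.minAreaRect(P[:,:2].astype(np.float32)); print(n,len(P),'c',np.round(c,4),'mean',np.round(P.mean(0),4),'size',np.round(s,4),'ang',round(an,2),'zmed',np.round(np.median(P[:,2]),4))
th=np.radians(14.8);ex=np.array([np.cos(th),np.sin(th)]);ey=np.array([-ex[1],ex[0]])
o=np.array([0.55,0.28])
for n,i in(('w',w),('a',a),('b',b)):
    C=cloud(i).reshape(-1,3); L=np.stack([(C[:,:2]-o)@ex,(C[:,:2]-o)@ey,C[:,2]],-1)
    m=(np.abs(L[:,0])<.04)&(np.abs(L[:,1])<.08)
    rect(C[m&(C[:,2]>.129)&(C[:,2]<.142)],n+' liner top')
    rect(C[m&(C[:,2]>.07)&(C[:,2]<.142)],n+' liner')
    mv=(np.abs(L[:,0]+.08)<.035)&(np.abs(L[:,1])<.08)
    rect(C[mv&(C[:,2]>.129)&(C[:,2]<.142)],n+' vliner')
    mc=(np.abs(L[:,0]+.03)<.2)&(np.abs(L[:,1])<.15)
    rect(C[mc&(C[:,2]>.045)&(C[:,2]<.068)],n+' shell')
E
```

```text
[[0.0, 0.959, 0.285, 0.081], [1.0, -0.0, -0.001, -0.001], [-0.001, 0.285, -0.959, -0.171], [0.0, 0.0, 0.0, 1.0]]
w liner top 1206 c [0.5615 0.2916] mean [0.5606 0.2938 0.1351] size [0.021  0.0928] ang 14.97 zmed 0.1353
w liner 1596 c [0.561  0.2916] mean [0.5592 0.2967 0.1311] size [0.022 0.12 ] ang 15.07 zmed 0.135
w vliner 1020 c [0.4838 0.2701] mean [0.4831 0.2739 0.1347] size [0.0225 0.1195] ang 15.15 zmed 0.1352
w shell 9891 c [0.4682 0.2763] mean [0.5163 0.2936 0.0607] size [0.3129 0.1942] ang 7.28 zmed 0.0612
a liner top 103 c [0.5672 0.2675] mean [0.5664 0.2683 0.1337] size [0.0231 0.0481] ang 16.74 zmed 0.1338
a liner 253 c [0.5672 0.2638] mean [0.5643 0.2597 0.1157] size [0.0251 0.0648] ang 15.08 zmed 0.123
a vliner 86 c [0.4938 0.2295] mean [0.4935 0.2284 0.1344] size [0.0227 0.0372] ang 14.6 zmed 0.1347
a shell 1142 c [0.5269 0.2535] mean [0.5253 0.2379 0.0601] size [0.1918 0.1133] ang 14.98 zmed 0.0602
b liner top 242 c [0.5609 0.2933] mean [0.5612 0.2938 0.135 ] size [0.0252 0.0946] ang 15.05 zmed 0.1353
b liner 595 c [0.5615 0.2924] mean [0.5656 0.2948 0.1163] size [0.0258 0.1167] ang 15.32 zmed 0.1234
b vliner 88 c [0.4744 0.3106] mean [0.475  0.3112 0.1349] size [0.0231 0.0365] ang 14.83 zmed 0.1348
b shell 1821 c [0.4679 0.2803] mean [0.5371 0.2988 0.0603] size [0.3132 0.1874] ang 7.18 zmed 0.0611
```

View pics/w1.png

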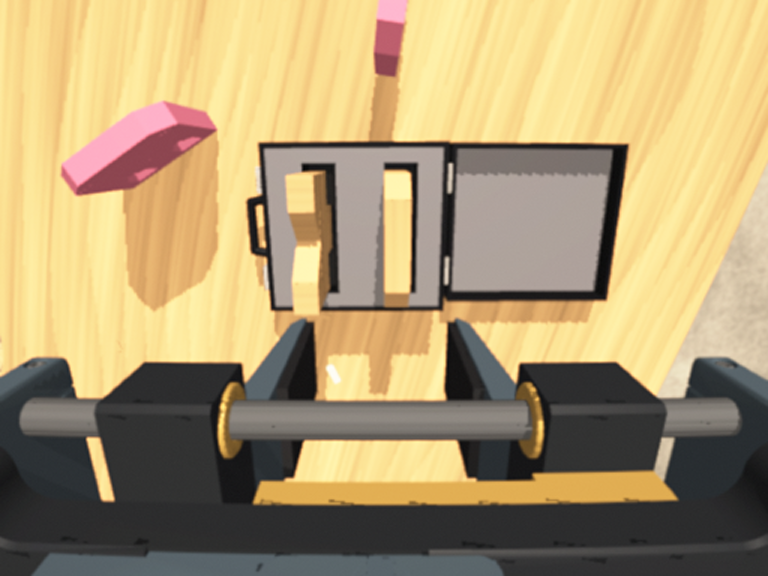

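The wrist view shows the straight liner at (397,235) and the V-notched one at (307,240), both clear of the fingers. Descending to grip.

Emit:
arm_command(
  motion=[
    [[0.0087,0.014,0.04],[0,0,0],0.6],
    [[0.0087,0.0142,0.08],[0,0,0],0.6],
    [[0.0087,0.0143,0.12],[0,0,0],0.6],
    [[0.0087,0.0144,0.16],[0,0,0],0.6],
    [[0.0087,0.0145,0.19],[0,0,0],0.6],
    [[0.0087,0.0145,0.215],[0,0,0],0.6],
    [[0.0087,0.0145,0.232],[0,0,0],0.6],
    [[0.0087,0.0145,0.239],[0,0,0],0.6],
    [[0.0087,0.0145,0.239],[0,0,0],0.4],
    [[0.0087,0.0145,0.239],[0,0,0],0.0],
    [[0.0087,0.0145,0.239],[0,0,0],0.0],
    [[0.0087,0.0145,0.239],[0,0,0],0.0],
    [[0.0087,0.0145,0.239],[0,0,0],0.0],
    [[0.0087,0.0145,0.239],[0,0,0],0.0],
  ],
  force=60,
)

```text
clock: 4.25
eef_pos: [0.5611, 0.2921, 0.0925]
tcp_rot: [[-0.256, 0.967, -0.001], [0.967, 0.256, -0.0], [-0.0, -0.001, -1.0]]
ft_force: [-3.5, -1.0, 5.7]
grip_width: 0.0218
grasp_force: 60.0
```

Emit:
arm_command(
  motion=[
    [[-0.0039,0,-0.0011],[0,4,0],0],
    [[0,0,-0.0025],[0,0,0],0],
    [[0.0041,0,-0.0036],[0,-4,0],0],
    [[0,0,-0.005],[0,0,0],0],
    [[-0.0043,0,-0.0061],[0,4,0],0],
    [[0,0,-0.0075],[0,0,0],0],
    [[0.0045,0,-0.0086],[0,-4,0],0],
    [[0,0,-0.01],[0,0,0],0],
  ],
)

```text
clock: 5.25
eef_pos: [0.561, 0.2943, 0.1004]
tcp_rot: [[-0.259, 0.966, -0.001], [0.966, 0.259, 0.0], [0.001, -0.001, -1.0]]
ft_force: [-1.6, 2.0, -4.7]
grip_width: 0.0217
grasp_force: 60.0
```

```bash
cat > chk.py <<'E'
from h import *
s=monitor.get_state()
print('clk',s['clock'],'tcp',np.round(s['eef_pos'],4),'f',np.round(s['ft_force'],1),'m',np.round(s['moment'],2),'w',s['grip_width'])
b=grab('scene');C=cloud(b).reshape(-1,3)
th=np.radians(14.98);ex=np.array([np.cos(th),np.sin(th)]);ey=np.array([-ex[1],ex[0]])
L=np.stack([(C[:,:2]-[.561,.2917])@ex,(C[:,:2]-[.561,.2917])@ey,C[:,2]],-1)
m=(L[:,0]>.055)&(L[:,0]<.24)&(abs(L[:,1])<.09); lid=L[m]
A=np.c_[lid[:,:2],np.ones(len(lid))]
print('lid',len(lid),np.round(np.median(lid[:,2]),4))
mi=(abs(L[:,0]+.04)<.02)&(abs(L[:,1])<.08)&(L[:,2]<.08)&(L[:,2]>.04);print('insert z',mi.sum(),np.median(L[mi,2]))
mv=(abs(L[:,0]+.08)<.012)&(abs(L[:,1])<.08)&(L[:,2]>.08);print('v top',mv.sum(),np.percentile(L[mv,2],90))
E
python3 chk.py
```

```text
clk 5.25 tcp [0.561  0.2943 0.1004] f [-1.6  2.  -4.7] m [ 0.21  0.09 -0.04] w 0.02168154838461922
lid 4005 0.0089
insert z 224 0.06219879755305757
v top 332 0.5340876466403653
```

Emit:
arm_command(
  motion=[
    [[-0.0047,0,-0.0011],[0,4,0],0],
    [[0,0,-0.0025],[0,0,0],0],
    [[0.0048,0,-0.0036],[0,-4,0],0],
    [[0,0,-0.005],[0,0,0],0],
    [[-0.005,0,-0.0061],[0,4,0],0],
    [[0,0,-0.0075],[0,0,0],0],
    [[0.0052,0,-0.0086],[0,-4,0],0],
    [[0,0,-0.01],[0,0,0],0],
    [[-0.0053,0,-0.0111],[0,4,0],0],
    [[0,0,-0.0125],[0,0,0],0],
    [[0.0055,0,-0.0136],[0,-4,0],0],
    [[0,0,-0.015],[0,0,0],0],
    [[-0.0057,0,-0.0161],[0,4,0],0],
    [[0,0,-0.0175],[0,0,0],0],
    [[0.0059,0,-0.0186],[0,-4,0],0],
    [[0,0,-0.02],[0,0,0],0],
    [[-0.006,0,-0.0211],[0,4,0],0],
    [[0,0,-0.0225],[0,0,0],0],
    [[0.0062,0,-0.0236],[0,-4,0],0],
    [[0,0,-0.025],[0,0,0],0],
  ],
)

```text
clock: 7.8
eef_pos: [0.5609, 0.2944, 0.1255]
tcp_rot: [[-0.258, 0.966, -0.001], [0.966, 0.258, 0.0], [0.001, -0.001, -1.0]]
ft_force: [-1.4, 2.4, -4.0]
grip_width: 0.0217
grasp_force: 60.0
```

```bash
python3 chk.py
```

```text
clk 7.8 tcp [0.5609 0.2944 0.1255] f [-1.4  2.4 -4. ] m [0.38 0.24 0.02] w 0.02168487464923145
lid 4020 0.009
insert z 149 0.06246239503945161
v top 345 0.5525282285166495
```

Emit:
arm_command(
  motion=[
    [[-0.0064,0,-0.0011],[0,4,0],0],
    [[0,0,-0.0025],[0,0,0],0],
    [[0.0066,0,-0.0036],[0,-4,0],0],
    [[0,0,-0.005],[0,0,0],0],
    [[-0.0068,0,-0.0061],[0,4,0],0],
    [[0,0,-0.0075],[0,0,0],0],
    [[0.007,0,-0.0086],[0,-4,0],0],
    [[0,0,-0.01],[0,0,0],0],
    [[-0.007,0,-0.0115],[0,4,0],0],
    [[0,0,-0.014],[0,0,0],0],
    [[0,0,-0.017],[0,0,0],0],
    [[0,0,-0.02],[0,0,0],0],
    [[0,0,-0.03],[0,0,0],0],
    [[0,0,-0.05],[0,0,0],0],
    [[0,0,-0.08],[0,0,0],0],
    [[0,0,-0.12],[0,0,0],0],
    [[0,0,-0.16],[0,0,0],0],
    [[0,0,-0.19],[0,0,0],0],
    [[0,0,-0.2],[0,0,0],0],
    [[0,0,-0.2],[0,0,0],0],
  ],
)

```text
clock: 10.35
eef_pos: [0.5619, 0.292, 0.327]
tcp_rot: [[-0.255, 0.967, 0.0], [0.967, 0.255, 0.0], [-0.0, 0.0, -1.0]]
ft_force: [-0.2, -0.4, -2.8]
grip_width: 0.0218
grasp_force: 60.0
```

```bash
python3 - <<'E'
from h import *
exec(open('chk.py').read())
import pickle
w=grab('wrist');a=grab('top')
pickle.dump((w,a,b),open('im2.pkl','wb'))
p=np.hstack([b['pixels'],w['pixels']])[...,::-1]
cv2.imwrite('pics/l1.png',cv2.resize(p,(800,300),interpolation=cv2.INTER_AREA))
# liner in each cloud, in tool frame
R=np.array(s['tcp_rot']);t=np.array(s['eef_pos'])
for n,i in(('w',w),('a',a),('b',b)):
    P=cloud(i).reshape(-1,3);Q=(P-t)@R
    m=(abs(Q[:,0])<.075)&(abs(Q[:,1])<.02)&(Q[:,2]>.005)&(Q[:,2]<.12)
    q=Q[m]
    print(n,m.sum(), np.round(q.min(0),4) if m.sum() else '',np.round(q.max(0),4) if m.sum() else '')
    if m.sum()>60:
        (c,sz,an)=cv2.minAreaRect(q[:,[0,2]].astype(np.float32));print(np.round(c,4),np.round(sz,4),an)
E
```

```text
clk 10.35 tcp [0.5619 0.292  0.327 ] f [-0.2 -0.4 -2.8] m [ 0.03 -0.14 -0.01] w 0.02181295532965332
lid 4207 0.0091
insert z 598 0.06188942303127343
v top 214 0.7065678891615129
w 285 [ 0.0566 -0.0117  0.0069] [0.0585 0.0103 0.0732]
[0.0575 0.0401] [0.0003 0.0664] 1.4901742935180664
a 184 [-0.0634 -0.0137  0.0056] [-0.0136  0.0089  0.0784]
[-0.0382  0.042 ] [0.0498 0.0725] 0.5432109832763672
b 150 [-0.0602  0.0082  0.0056] [0.0578 0.0154 0.0793]
[-0.0012  0.042 ] [0.1171 0.0737] 1.1042786836624146
```

View pics/l1.png

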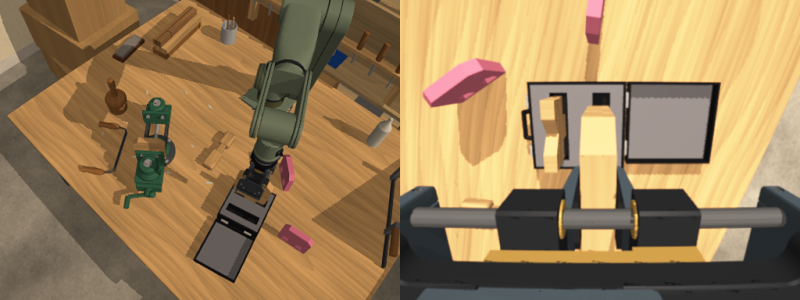

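The liner is out and held, and the case stayed flat. Moving to hover beside the vise to measure the bare jaw.

Emit:
arm_command(
  motion=[
    [[-0.03,-0.009,-0.015],[0,0,-2],0],
    [[-0.08,-0.023,-0.023],[0,0,-5],0],
    [[-0.13,-0.037,-0.023],[0,0,-8],0],
    [[-0.18,-0.051,-0.023],[0,0,-11],0],
    [[-0.23,-0.065,-0.023],[0,0,-14],0],
    [[-0.28,-0.079,-0.023],[0,0,-17],0],
    [[-0.33,-0.093,-0.023],[0,0,-20],0],
    [[-0.38,-0.108,-0.023],[0,0,-23],0],
    [[-0.41,-0.116,-0.023],[0,0,-25],0],
    [[-0.4254,-0.1204,-0.023],[0,0,-25.7],0],
    [[-0.4254,-0.1204,-0.023],[0,0,-25.7],0],
    [[-0.4254,-0.1204,-0.023],[0,0,-25.7],0],
    [[-0.4254,-0.1204,-0.023],[0,0,-25.7],0],
  ],
)

```text
clock: 12.12
eef_pos: [0.5541, -0.1489, 0.3498]
tcp_rot: [[-0.65, 0.76, -0.0], [0.76, 0.65, 0.0], [0.0, -0.0, -1.0]]
ft_force: [-0.1, -0.4, -1.7]
grip_width: 0.0219
grasp_force: 60.0
```

```bash
cat > jaw.py <<'E'
from h import *
import pickle,sys
s=monitor.get_state();R=np.array(s['tcp_rot']);t=np.array(s['eef_pos'])
print('clk',s['clock'],np.round(t,4),'yaw',np.degrees(np.arctan2(R[1,1],R[0,1])))
w=grab('wrist');a=grab('top');b=grab('scene');pickle.dump((w,a,b),open(sys.argv[1],'wb'))
th=np.radians(40.5);E=np.array([[np.cos(th),np.sin(th),0],[-np.sin(th),np.cos(th),0],[0,0,1]])
J=np.array([.527,-.2258,.164])
def rect(P,n):
    if len(P)<15: print(n,len(P));return
    (c,sz,an)=cv2.minAreaRect(P[:,:2].astype(np.float32)); print(n,len(P),'c',np.round(c,4),'size',np.round(sz,4),'ang',round(an,2),'z',np.round(np.median(P[:,2]),4))
    return c
for n,i in(('w',w),('a',a),('b',b)):
    P=cloud(i).reshape(-1,3);L=(P-J)@E.T
    q=L[(abs(L[:,0])<.03)&(abs(L[:,1])<.075)&(abs(L[:,2]-.016)<.006)]; rect(q,n+' jawtop')
    f=q[abs(q[:,1])>.035]; 
    if len(f)>10: print('   x pct',np.round(np.percentile(f[:,0],[5,50,95]),4),'y',np.round([q[:,1].min(),q[:,1].max()],4))
    q=L[(abs(L[:,0]+.054)<.025)&(abs(L[:,1])<.025)&(abs(L[:,2]-.027)<.005)]; rect(q,n+' bolt')
    q=L[(abs(L[:,0]-.16)<.04)&(abs(L[:,1])<.08)&(L[:,2]>.062)&(L[:,2]<.08)]; rect(q,n+' mate')
    Q=(P-t)@R
    q=Q[(abs(Q[:,0])<.075)&(abs(Q[:,1])<.02)&(Q[:,2]>.005)&(Q[:,2]<.12)]
    if len(q)>30:
        (c,sz,an)=cv2.minAreaRect(q[:,[0,2]].astype(np.float32));print('   held',len(q),q.min(0).round(4),q.max(0).round(4))
        e=q[(abs(abs(q[:,0])-.06)<.006)&(q[:,2]<.072)]
        for sg in(1,-1):
            g=e[e[:,0]*sg>0]
            if len(g)>20: k=np.polyfit(g[:,2],g[:,0],1);print('   edge',sg,len(g),'slope deg',np.degrees(k[0]).round(2),'x at z=.018',np.polyval(k,.018).round(4),'ymid',((g[:,1].min()+g[:,1].max())/2).round(4))
E
python3 jaw.py im3.pkl; python3 - <<'E'
import pickle
from h import *
w,a,b=pickle.load(open('im3.pkl','rb'))
save(w,'w3.png',None,1.5)
E
```

```text
clk 12.125 [ 0.5541 -0.1489  0.3498] yaw 40.56113711621983
w jawtop 1007 c [-0.0163  0.0025] size [0.0946 0.0274] ang 89.32 z 0.0158
   x pct [-0.0158 -0.0089 -0.0032] y [-0.045   0.0497]
w bolt 208 c [-0.0565 -0.0043] size [0.0177 0.0202] ang 89.56 z 0.0269
w mate 1381 c [0.1632 0.0139] size [0.0656 0.0232] ang 89.93 z 0.0735
   held 283 [ 0.0569 -0.0111  0.0058] [0.0587 0.0108 0.0718]
   edge 1 283 slope deg -1.42 x at z=.018 0.0583 ymid -0.0002
a jawtop 0
a bolt 13
a mate 71 c [0.1632 0.0003] size [0.0906 0.0227] ang 89.63 z 0.0713
b jawtop 18 c [ 0.0036 -0.0188] size [0.0837 0.0147] ang 67.43 z 0.0151
   x pct [-0.0141 -0.0086 -0.0014] y [-0.0575  0.0227]
b bolt 0
b mate 293 c [ 0.1649 -0.0048] size [0.108  0.0281] ang 87.17 z 0.0725
   held 562 [-0.0618  0.0027  0.0055] [0.0601 0.0156 0.08  ]
   edge 1 35 slope deg -0.53 x at z=.018 0.0577 ymid 0.009
   edge -1 30 slope deg -1.1 x at z=.018 -0.0575 ymid 0.0104
```

View pics/w3.png

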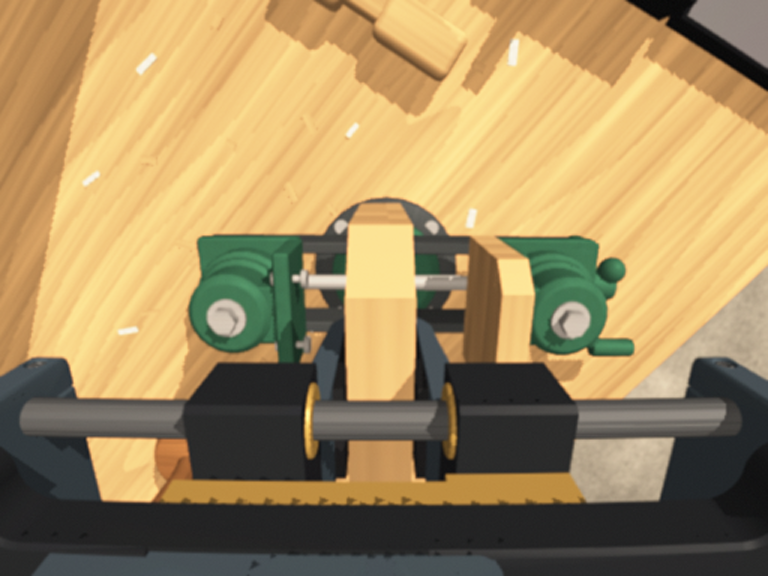

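The wrist view shows the bare jaw plate at (288,300) with its screws at (303,278) and (303,344). The bolt is at (225,317) and the mate liner at (500,300). Lining up in front of the jaw at entry-hole height and taking out the 1.2° tilt.

Emit:
arm_command(
  motion=[
    [[-0.0253,-0.019,0],[0,1.2,0],0],
    [[-0.0453,-0.0351,0],[0,1.2,0],0],
    [[-0.0453,-0.0351,0.02],[0,1.2,0],0],
    [[-0.0453,-0.0351,0.05],[0,1.2,0],0],
    [[-0.0453,-0.0351,0.08],[0,1.2,0],0],
    [[-0.0453,-0.0351,0.105],[0,1.2,0],0],
    [[-0.0453,-0.0351,0.122],[0,1.2,0],0],
    [[-0.0453,-0.0351,0.13],[0,1.2,0],0],
    [[-0.0453,-0.0351,0.132],[0,1.2,0],0],
    [[-0.0453,-0.0351,0.132],[0,1.2,0],0],
    [[-0.0453,-0.0351,0.132],[0,1.2,0],0],
  ],
)

```text
clock: 13.65
eef_pos: [0.5572, -0.2073, 0.2188]
tcp_rot: [[-0.649, 0.76, -0.012], [0.76, 0.649, 0.015], [0.019, 0.001, -1.0]]
ft_force: [0.0, -0.5, -2.5]
grip_width: 0.0219
grasp_force: 60.0
```

```bash
python3 jaw.py im4.pkl; python3 - <<'E'
import pickle
from h import *
w,a,b=pickle.load(open('im4.pkl','rb'))
pw=cv2.resize(w['pixels'][80:300,100:400],None,fx=1.3,fy=1.3)
q=b['pixels'][110:270,140:260];q=cv2.resize(q,None,fx=286/160,fy=286/160,interpolation=cv2.INTER_CUBIC)
pw=cv2.resize(pw,(390,286)); cv2.imwrite('pics/m4.png',np.hstack([pw,q])[...,::-1])
w3=pickle.load(open('im3.pkl','rb'))[0];C=cloud(w3)
th=np.radians(40.5);E=np.array([[np.cos(th),np.sin(th),0],[-np.sin(th),np.cos(th),0],[0,0,1]])
L=(C-np.array([.5283,-.2313,.164]))@E.T
m=(L[...,0]>.003)&(L[...,0]<.016)&(abs(L[...,1])<.06)&(abs(L[...,2])<.014)
for sg in(1,-1):
    g=L[m&(L[...,1]*sg>0)];print('screw',sg,len(g),np.round(g.min(0),4) if len(g) else '',np.round(g.max(0),4) if len(g) else '')
E
```

```text
clk 13.65 [ 0.5572 -0.2073  0.2188] yaw 40.49735481033793
w jawtop 2218 c [-0.0072  0.0172] size [0.0943 0.0409] ang 67.57 z 0.0159
   x pct [-0.0157 -0.0089 -0.003 ] y [-0.0268  0.053 ]
w bolt 650 c [-0.057  -0.0044] size [0.0193 0.0223] ang 88.33 z 0.0271
w mate 4608 c [ 0.1628 -0.0051] size [0.1046 0.0243] ang 89.21 z 0.0728
   held 284 [ 0.0569 -0.0112  0.0051] [0.0588 0.0108 0.0719]
   edge 1 284 slope deg -1.43 x at z=.018 0.0583 ymid -0.0002
a jawtop 0
a bolt 0
a mate 266 c [ 0.1631 -0.0042] size [0.0233 0.1026] ang 0.35 z 0.0721
b jawtop 4
b bolt 0
b mate 292 c [ 0.1652 -0.0026] size [0.1105 0.0263] ang 89.05 z 0.073
   held 418 [-0.0611 -0.0109  0.0052] [0.0607 0.0163 0.1185]
   edge 1 38 slope deg -1.2 x at z=.018 0.0583 ymid 0.0016
screw 1 76 [ 0.0032  0.0219 -0.0042] [0.012  0.0372 0.0099]
screw -1 72 [ 0.0031 -0.0368 -0.0041] [ 0.0116 -0.023   0.0089]
```

View pics/m4.png

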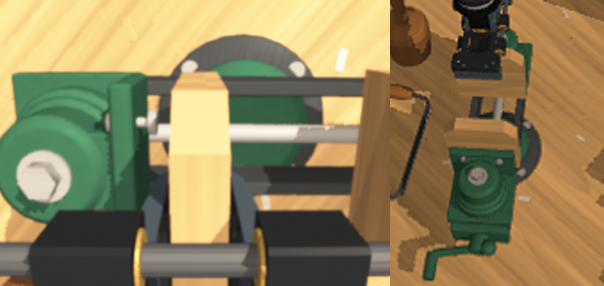

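The liner is in front of the screws, which match the jaw estimate to within 1 mm. Moving it in onto the heads.

Emit:
arm_command(
  motion=[
    [[0.0017,-0.005,0],[0,0.2,0],0],
    [[0.0017,-0.01,0],[0,0.2,0],0],
    [[0.0017,-0.014,0],[0,0.2,0],0],
    [[0.0017,-0.018,0],[0,0.2,0],0],
    [[0.0017,-0.021,0],[0,0.2,0],0],
    [[0.0017,-0.023,0],[0,0.2,0],0],
    [[0.0017,-0.025,0],[0,0.2,0],0],
    [[0.0017,-0.025,0],[0,0.2,0],0],
    [[0.0017,-0.025,0],[0,0.2,0],0],
  ],
)

```text
clock: 14.92
eef_pos: [0.5368, -0.222, 0.218]
tcp_rot: [[-0.649, 0.76, -0.016], [0.76, 0.649, 0.019], [0.024, 0.0, -1.0]]
ft_force: [-0.7, -0.2, -1.8]
grip_width: 0.0218
grasp_force: 60.0
```

Emit:
arm_command(
  motion=[
    [[0,0,0.003],[0,0,0],0],
    [[0,0,0.006],[0,0,0],0],
    [[0,0,0.009],[0,0,0],0],
    [[0,0,0.012],[0,0,0],0],
    [[0,0,0.015],[0,0,0],0],
    [[0,0,0.018],[0,0,0],0],
    [[0,0,0.018],[0,0,0],0],
    [[0,0,0.018],[0,0,0],0],
  ],
)

```text
clock: 15.92
eef_pos: [0.5364, -0.2218, 0.2]
tcp_rot: [[-0.649, 0.76, -0.016], [0.76, 0.649, 0.018], [0.024, -0.0, -1.0]]
ft_force: [-0.4, 0.1, -2.2]
grip_width: 0.0217
grasp_force: 60.0
```

Emit:
arm_command(
  motion=[
    [[0,0,0.002],[0,0,0],0],
    [[0,0,0.0035],[0,0,0],0],
    [[0,0,0.0045],[0,0,0],0],
    [[0,0,0.0055],[0,0,0],0],
    [[0,0,0.0055],[0,0,0],0],
    [[0,0,0.0055],[0,0,0],0],
  ],
)

```text
clock: 16.68
eef_pos: [0.5363, -0.2217, 0.1947]
tcp_rot: [[-0.649, 0.76, -0.016], [0.76, 0.649, 0.018], [0.024, -0.0, -1.0]]
ft_force: [-1.2, -0.3, 0.1]
grip_width: 0.0215
grasp_force: 60.0
```

```bash
python3 jaw.py im5.pkl|egrep 'clk|held|edge'; python3 -c "
from h import *
s=monitor.get_state();print(np.round(s['ft_force'],1),np.round(s['moment'],2))"
```

```text
clk 16.675 [ 0.5363 -0.2217  0.1947] yaw 40.496015129741465
   held 809 [ 0.0114 -0.02    0.0053] [0.0588 0.0196 0.1185]
   edge 1 286 slope deg -1.43 x at z=.018 0.0583 ymid -0.0002
   held 475 [-0.0609 -0.0157  0.0053] [0.0601 0.0199 0.1198]
   edge 1 34 slope deg -1.01 x at z=.018 0.0581 ymid 0.0016
[-0.6 -0.   0.8] [-0.09  0.09 -0.07]
```

Emit:
arm_command(
  motion=[
    [[0,0,0.0007],[0,0,0],0],
    [[0,0,0.0015],[0,0,0],0],
    [[0,0,0.0015],[0,0,0],0],
    [[0,0,0.0015],[0,0,0],0],
  ],
)

```text
clock: 17.32
eef_pos: [0.5364, -0.2217, 0.1945]
tcp_rot: [[-0.649, 0.76, -0.015], [0.76, 0.649, 0.018], [0.023, 0.0, -1.0]]
ft_force: [-1.8, 0.5, 7.5]
grip_width: 0.0217
grasp_force: 60.0
```

Seated: it stopped descending and the force rose to 7 N. Releasing and withdrawing upward.

Emit:
arm_command(
  motion=[
    [[0,0,-0.001],[0,0,0],0],
    [[0,0,-0.001],[0,0,0],0.25],
    [[0,0,-0.001],[0,0,0],0.5],
    [[0,0,-0.001],[0,0,0],0.5],
    [[0,0,-0.001],[0,0,0],0.5],
    [[0,0,-0.01],[0,0,0],0.5],
    [[0,0,-0.03],[0,0,0],0.5],
    [[0,0,-0.06],[0,0,0],0.5],
    [[0,0,-0.1],[0,0,0],0.5],
    [[0,0,-0.14],[0,0,0],0.5],
    [[0,0,-0.17],[0,0,0],0.5],
    [[0,0,-0.18],[0,0,0],0.5],
    [[0,0,-0.18],[0,0,0],0.5],
  ],
)

```text
clock: 18.95
eef_pos: [0.5392, -0.2249, 0.373]
tcp_rot: [[-0.649, 0.76, -0.015], [0.76, 0.649, 0.018], [0.024, 0.0, -1.0]]
ft_force: [0.1, 0.3, -1.0]
grip_width: 0.0455
grasp_force: 0.0
```

```bash
python3 - <<'E'
from h import *
s=monitor.get_state();print(s['clock'],s['eef_pos'],s['ft_force'])
w=grab('wrist');b=grab('scene')
th=np.radians(40.5);E=np.array([[np.cos(th),np.sin(th),0],[-np.sin(th),np.cos(th),0],[0,0,1]])
for n,i in(('w',w),('b',b)):
    L=(cloud(i).reshape(-1,3)-np.array([.5283,-.2313,.164]))@E.T
    q=L[(abs(L[:,0]-.012)<.03)&(abs(L[:,1])<.08)&(L[:,2]>.05)&(L[:,2]<.095)]
    c=cv2.minAreaRect(q[:,:2].astype(np.float32));t=q[abs(q[:,1])<.03]
    print(n,len(q),c,'top z',np.percentile(t[:,2],[50,95]))
p=np.hstack([w['pixels'],b['pixels']])[...,::-1];cv2.imwrite('pics/e.png',cv2.resize(p,(800,300),interpolation=cv2.INTER_AREA))
exec(open('chk.py').read())
E
```

```text
18.95 [ 0.53919066 -0.22494121  0.37301259] [ 0.0654064   0.31731797 -0.97603004]
w 2062 ((0.014562002383172512, 0.0006876289844512939), (0.022631535306572914, 0.12024815380573273), 0.3233948349952698) top z [0.07351238 0.07473613]
b 359 ((0.016536617651581764, 0.0027173198759555817), (0.02723945863544941, 0.12068154662847519), 0.15264126658439636) top z [0.07162846 0.07658164]
clk 19.05 tcp [ 0.5388 -0.2248  0.3715] f [-0.4  0.3 -0.1] m [ 0.02 -0.15 -0.01] w 0.045425768710368686
lid 3658 0.0084
insert z 601 0.06177753468943048
v top 432 0.13640977898598336
```

View pics/e.png

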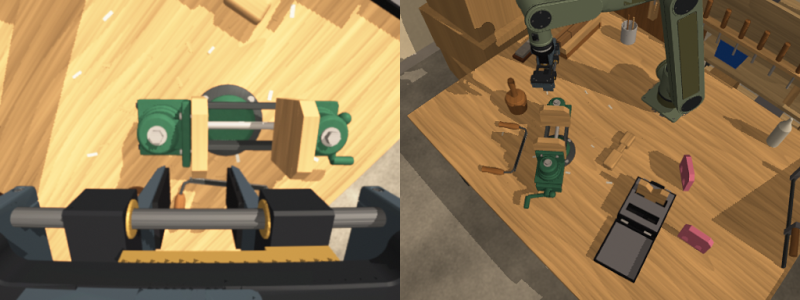

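The liner hangs on the bare jaw, seen at (200,135) in the wrist view. Its top is 73.5 mm above the jaw point, as it should be when fully down. It is within about 1 mm sideways, the gripper is clear and the case is undisturbed. Handing in.

```bash
python3 -c "
from rig import ctrl
print(ctrl.close_job())"
```

```text
the job is handed in; nothing more can be done
None
```

The straight-topped liner now hangs fully down on both screws of the bare jaw, the case and V-notched liner were left in place, and the job is handed in at about 19 s; no verdict was returned.

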